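# Set the length stop and cam-clamp a battery module

## Task

Set the fixture's length stop by turning the red-handled crank exactly two full turns clockwise as seen from above, so that its handle ends up where it started. Then slide the battery module that lies on the fixture plate, without lifting it, flat against the steel fence and up to the stop, and only then swing the black lever counter-clockwise until the yellow eccentric lobe bears firmly on the module and stays clamped. Let go of everything, leave the crank at its setting, and leave the other things on the bench where they are.

Things in the scene. Friction and masses are not known exactly. Their poses are not given: they have to be found in the camera images.
- fixture: Fixed clamping fixture. Origin: on the table (z 0), under the centre the module has when clamped; x points from the robot to the fence, y left along the fence to stop and crank (yaw within 0.13 rad). Aluminium plate x -162 to 72, y -228 to 228 mm, top 12 mm above the table. Grey gearbox under the crank: x -61 to 11, y 137 to 199 mm, top 45 mm above the table.
- fence (a point): Point on the steel fence's robot-facing face, 32 mm beyond (+x) the fixture's origin, 40 mm above the table. The fence runs along the fixture's y from -210 to 90 mm; top 48 mm above the table.
- module: The battery module to clamp: black block, green top, silver cell plates, 64 (x) x 180 (y) x 56 mm (z), 0.65 to 0.9 kg, loose on the plate (slides with 3 to 8 N). Origin: centre of its underside, 12 mm above the table; y along its length to the left. Starts within 0.05 rad of the fixture's axes, 9 to 18 mm short of the fence and 45 to 105 mm right of its clamped place, where it has x = 0 in the fixture's frame.
- module_right_end (a point): Centre of the module's right (-y) end face, 28 mm above its underside: push here to slide it to the stop.
- stop_face (a point): Point on the right-hand (-y) face of the sliding steel length stop, on the clamped module's centre line, 40 mm above the table; the stop is 64 mm wide (x) and reaches from 14 to 58 mm above the table. The module's left end goes against this face. The crank drives it 10 mm a turn to the right; it does not yield to pushing.
- crank (a joint): Angle of the crank (rad), growing clockwise from above; starts anywhere from -1.2 to 1.2 and stays where it is left. Two turns are +12.566 from the starting value. Turns with 2 to 3 N at the handle, either way; no end stop near the goal.
- crank_handle (a point): Middle of the crank's upright red grip: a freely spinning cylinder 22 mm in diameter, 36 mm long, from 68 to 104 mm above the table, 45 mm from the crank's axis. The crank arm below it is 59 to 67 mm above the table.
- crank_axis (a point): Fixed point on the crank's upright axis, at the height of crank_handle.
- cam: The eccentric clamp: black lever above a yellow eccentric disc. Origin on its pivot axis at table height. Its yaw less the fixture's yaw is the cam angle, growing counter-clockwise: 0 to 2.45 rad, starts 0 to 0.4. On a seated module the lobe touches at about 1.97, then tightens; 15 N on the lever 75 mm from the pivot clamps well. 0.2 Nm of drag, stays where it is left, self-locking.
- cam_pivot (a point): Fixed point on the eccentric clamp's upright axis, 70 mm above the table, 76 mm in front (-x) of the fixture's origin.
- lever_mid (a point): On the centre line of the black lever, 80 mm from the pivot. The lever is a bar 16 mm wide, 62 to 78 mm above the table, from the pivot to a red ball (26 mm) centred 110 mm from the pivot. At cam = 0 it points 120 degrees counter-clockwise of the fixture's x axis; push its module-facing side, and it swings round by the robot's side.
- lobe (a point): Centre of the yellow eccentric disc, 34 mm above the table: 56 mm in diameter, 15 to 52 mm above the table, its centre 20 mm off the pivot, 90 degrees counter-clockwise of the lever.
- screwdriver: Bystander, to be left alone: screwdriver lying in front of the fixture's plate.
- wrench: Bystander, to be left alone: wrench lying in front of the fixture's plate.
- tape_roll: Bystander, to be left alone: orange roll of tape, 90 mm across, 30 mm high, flat on the bench.
- bin_a: Bystander, to be left alone: blue bin 110 x 160 x 75 mm with parts, beyond the fixture.
- bin_b: Bystander, to be left alone: blue bin 110 x 160 x 75 mm with parts, beyond the fixture.
- spare_module: Bystander, to be left alone: second, identical battery module on a white board at the right of the bench; not the one to clamp.
- meter: Bystander, to be left alone: yellow multimeter 150 x 85 x 38 mm, left of the fixture.
Things that resemble listed ones, but are neither listed nor needed, are in the scene too. Leave any orange or purple look-alike of the module alone.

How it is judged:
By the outcome, as a careful person would: the job done as asked, in the order asked, and still so for the second after the job is handed in, with the robot touching nothing.
It also fails if it takes over 72 s, if anything falls off the work surface, if the arm or the gripper's body presses on something with over 40 N, if the wrist force passes 120 N, or if a joint passes its speed limit or range.

## Robot

A 6-joint arm with a two-finger parallel gripper is mounted at the origin on the work surface. World frame = base frame: x ahead of the robot, y to its left, z up, the work surface at z = 0. Lengths are in m, angles in degrees, forces in N, time in s.
With the tool pointing down it reaches from about 0.325 to 0.85 m from the base axis. Payload 15.5 kg.
Tool frame: the origin (TCP) lies midway between the tips of the shut fingers; the grasp point (between the pads) lies 19 mm behind it; z points along the fingers, y is the line along which they close (so a half turn about z gives the same grasp; the last joint's range is limited). The gripper opens to 91 mm and grips with 3 to 60 N. Pads are 32 mm wide; open, the fingers measure 118 mm over their backs; the gripper's body (76 mm by 178 mm) begins 60 mm behind the grasp point.
Start: joints at [-72.107, 28.281, 77.091, -0, 74.628, -5.472], TCP at [0.248, -0.574, 0.214] pointing down, gripper open.
Joint ranges: [-166.48, 166.48], [-47.26, 123.95], [12.59, 153.08], [-70.14, 250.14], [6.76, 159.57], [-176.63, 176.63]. Speed limits (degrees/s): [108.29, 108.29, 147.25, 172.46, 172.46, 172.46].

## Interface

Orientations are given as [roll, pitch, yaw] about the fixed x, y, z axes, in that order (R = Rz(yaw) Ry(pitch) Rx(roll)).
In Python, from station import * gives the robot as it stands.
- The arm moves only by the tool servo_tool, never from a script. Its argument "targets" is a list of rows, each a list of 2 entries, a list of its own where there are three numbers: the shift along the world's x, y, z each as a share of 0.03 m, from -1 to 1, then the turn about the world's z as a share of 0.12 rad, from -1 to 1. A call has 1 to 5 rows; each row shifts and turns the commanded pose from where the row before left it; what a row does not reach is not made up. A row lasts 1/10 s, in which the tool goes at most 50 mm and 8.59 degrees, less where a joint would pass 70% of its speed; a pose out of reach is approached as far as the arm can. A call with a number of a shift or a turn outside -1 to 1 is refused whole. A call with a gripper value outside its range is refused whole. "fingers" is the opening in per cent of the stroke, from 0 (shut) to 100 (fully open), set as the call begins (left out, the last holds). The fingers move at their own pace and stop on an object; "force" is the grip in N (left out, the last holds). Time passes only in rows, so rows that do not move let the fingers close. It gives the time, the measured TCP pose, the force, the opening and the grip force at its end, in the units of the state.
- observe(): the state, without advancing time (a new reading comes with each control period).
- snapshot(name): name is "side" or "top" or "wrist"; returns the picture (400x640x3 uint8, red, green, blue); there is no depth.
- get_calibration(name): a dict with "mtx" (3x3 intrinsics, pixels), "distortion" ([k1, k2, p1, p2, k3] as OpenCV has them; the pictures are not rectified), "pose" (4x4, takes a point from camera to world coordinates); the wrist camera has in their place "hand_eye" (4x4, takes a point from camera to tool coordinates, whose origin is the TCP and whose axes are the flange's). Camera axes: x right, y down, z forward; pixel columns grow to the right and rows downward; lengths in m; the calibration is good to about 2 mm. A picture is of the moment at which its call begins: read the wrist's pose just before it. get_calibration takes no time and is no camera call.
- sign_off(): hands the job in; it is judged then, once.
The state is a dict: "clock": time; "joints": joint angles; "qd": joint speeds; "effort": joint torques, N m; "ee_pos": TCP position; "ee_rot": TCP orientation; "contact_force": force on the tool from outside, world axes, zero at the start; "wrist_torque": the same for the moment, N m; "opening": finger opening in m; "grip_force": force on a finger pad.
Only numpy, scipy, OpenCV 4.12 (cv2) and the standard library are available. Lean on these libraries where they do the work, as an engineer would, in place of code of your own. Each camera call takes 0.05 s, during which the arm holds its last target. There are 200 camera calls.

## Working session

There is one attempt and no reset: what is moved stays moved. The work goes in short steps, Python scripts to look and compute and a tool call to move; the robot and the scene stay as the last step left them, time stands still between calls to the robot, and variables do not carry over. Pictures are saved under pics/ and viewed, at most 10 in all, crops included, and the job is handed in when it is done.

Besides the shell and the picture viewer there is one more tool, called after "Emit:" as name(argument=value, ...) on one line, values as JSON. servo_tool: Moves the arm, as the interface text tells. Its arguments: {"type":"object","properties":{"targets":{"type":"array"},"fingers":{"type":"number"},"force":{"type":"number"}},"required":["targets"]}

```bash
mkdir -p pics; ls; python3 - <<'E'
from station import *
import cv2,numpy as np
for n in("top","side"):
    im=snapshot(n); cv2.imwrite(f"pics/{n}0.png",cv2.cvtColor(im,cv2.COLOR_RGB2BGR))
    c=get_calibration(n); print(n,np.round(c["mtx"],1).tolist(),c["distortion"],np.round(c["pose"],3).tolist())
print(observe()["ee_rot"],observe()["clock"])
E
```

```text
pics
top [[516.7, 0.0, 323.5], [0.0, 516.7, 205.1], [0.0, 0.0, 1.0]] [-0.10893482  0.          0.          0.          0.        ] [[-0.012, -0.997, 0.072, 0.425], [-1.0, 0.012, -0.001, 0.008], [0.0, -0.072, -0.997, 1.466], [0.0, 0.0, 0.0, 1.0]]
side [[469.7, 0.0, 322.4], [0.0, 469.7, 193.8], [0.0, 0.0, 1.0]] [-0.08787995  0.          0.          0.          0.        ] [[-0.81, -0.46, 0.362, -0.041], [-0.586, 0.626, -0.515, 0.788], [0.011, -0.63, -0.777, 1.292], [0.0, 0.0, 0.0, 1.0]]
[-1.79936572e+02 -6.17984163e-03  2.33674784e+01] 0.1
```

View pics/top0.png

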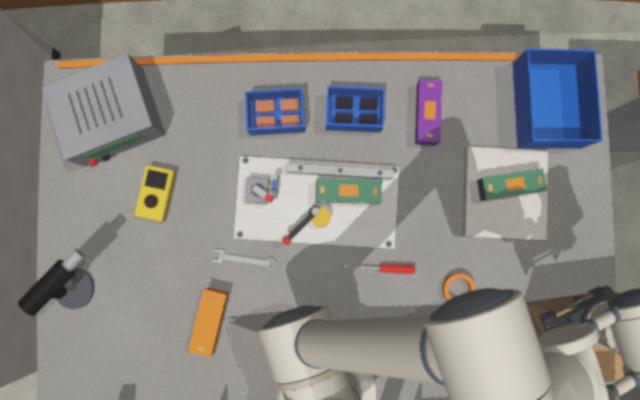

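View pics/side0.png

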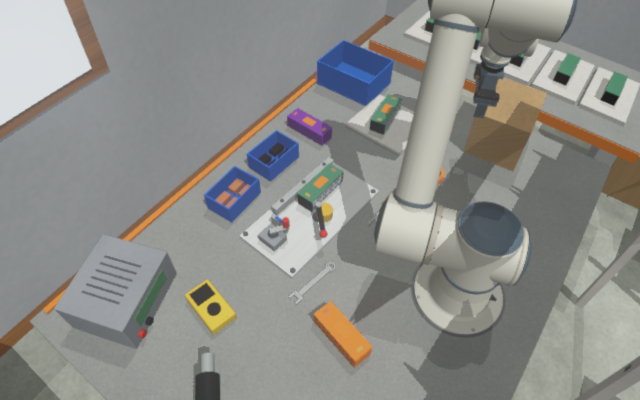

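The top view shows three module-like things: green at (348,190) on the fixture plate, green at (515,184) on the white board (the spare), and purple (430,110) and orange (208,322) look-alikes. The one to clamp is the green one on the plate, between the fence and the yellow lobe at (320,216). The crank is at (262,190), with its red handle at (268,198). The lever's red ball is at (286,240). I'll confirm this in an enlarged crop.

```bash
python3 - <<'E'
import cv2,numpy as np
t=cv2.imread("pics/top0.png")[145:255,225:410]
cv2.imwrite("pics/c0.png",cv2.resize(t,None,fx=4.3,fy=4.3,interpolation=cv2.INTER_CUBIC))
E
```

```text
(no output)
```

View pics/c0.png

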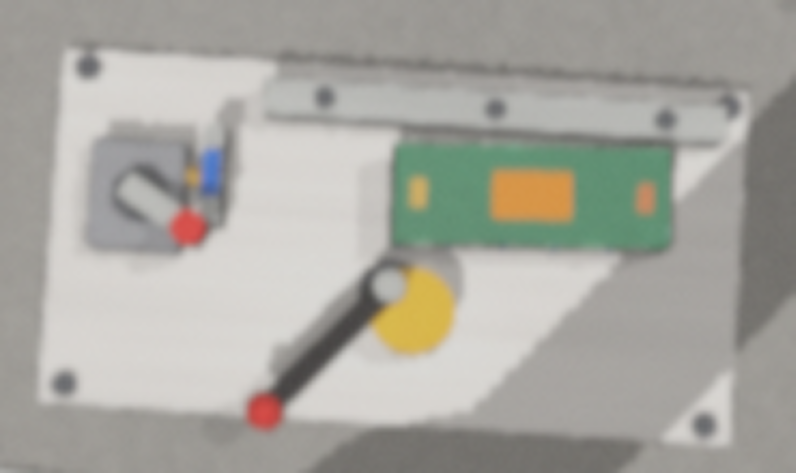

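```bash
cat >h.py <<'E'
from station import *
import cv2,numpy as np
def ray(name,uv,z,pose=None):
    c=get_calibration(name); P=np.array(c["pose"]) if pose is None else pose
    p=cv2.undistortPoints(np.array([[uv]],float),np.array(c["mtx"]),np.array(c["distortion"]))[0,0]
    d=P[:3,:3]@[p[0],p[1],1]; return (P[:3,3]+d*(z-P[2,3])/d[2])
def crop(u,v): return ((u+.5)/4.3-.5+225,(v+.5)/4.3-.5+145)
E
python3 - <<'E'
from h import *
from scipy.optimize import least_squares
W=lambda u,v,z: ray("top",crop(u,v),z)[:2]
pl=np.array([W(*p,.012) for p in[(66,47),(748,93),(733,443),(40,402)]])
loc=np.array([(.072,.228),(.072,-.228),(-.162,-.228),(-.162,.228)])
piv=W(389,285,.08)
R=lambda a:np.array([[np.cos(a),-np.sin(a)],[np.sin(a),np.cos(a)]])
A=np.vstack([pl,piv]);L=np.vstack([loc,[-.076,0]])
# pivot y unknown: only plate
s=least_squares(lambda q:(loc@R(q[2]).T+q[:2]-pl).ravel(),[.5,0,0])
print("fix",s.x,"res mm",np.round(s.fun*1000,1))
q=s.x; F=lambda p:np.round((np.asarray(p)-q[:2])@R(q[2])*1000,1)
print("piv",F(piv),"ball",F(W(265,411,.078)),"lobe",F(W(412,311,.052)))
print("fence top edge",[F(W(*p,.048)) for p in[(262,117),(722,143)]])
m=[W(*p,.068) for p in[(394,143),(672,148),(670,248),(392,246)]];print("mod",[F(p) for p in m],F(np.mean(m,0)))
print("handle",F(W(188,229,.104)),W(188,229,.104),"hub",F(W(130,192,.067)),"gear",F(W(92,138,.045)),F(W(88,249,.045)))
print("stop",[F(W(*p,.058)) for p in[(224,215),(230,128)]])
for k in ["ee_pos","contact_force","joints"]: print(observe()[k])
E
```

```text
fix [ 0.58505537  0.02152672 -0.07388815] res mm [-0.9  1.1  1.6 -2.4 -1.2 -0.1  0.4  1.4]
piv [-75.5   1.8] ball [-158.8   74.1] lobe [-89.5 -13.3]
fence top edge [array([29.4, 90.8]), array([  31. , -205.6])]
mod [array([15.3,  4.6]), array([  23.1, -171.5]), array([ -40.4, -173.6]), array([-50.1,   1.7])] [-13.  -84.7]
handle [-50.2 127.1] [0.54440917 0.15193829] hub [-26.  169.6] gear [  9.5 199.8] [-62.3 197.1]
stop [array([-36.2, 109.9]), array([ 19.7, 109.9])]
[ 0.24778388 -0.57343093  0.21338785]
[-0.02372397  0.51444815  0.02813052]
[-7.21054056e+01  2.83135409e+01  7.71212104e+01  1.06008737e-04
  7.46289773e+01 -5.47291553e+00]
```

Emit:
servo_tool(targets=[[[0.4,0.97,0],-0.17],[[0.4,0.97,0],-0.17],[[0.4,0.97,0],-0.17],[[0.4,0.97,0],-0.17],[[0.4,0.97,0],-0.17]])

```text
clock: 0.6
ee_pos: [0.3081, -0.4269, 0.2137]
ee_rot: [-180.0, 0.0, 17.5]
contact_force: [1.2, 0.5, -0.3]
opening: 0.0909
grip_force: 0.0
```

Emit:
servo_tool(targets=[[[0.4,0.97,0],-0.17],[[0.4,0.97,0],-0.17],[[0.4,0.97,0],-0.17],[[0.4,0.97,0],-0.17],[[0.4,0.97,0],-0.17]])

```text
clock: 1.1
ee_pos: [0.3681, -0.2814, 0.2138]
ee_rot: [-180.0, 0.0, 11.6]
contact_force: [0.4, -0.0, -0.3]
opening: 0.091
grip_force: 0.0
```

Emit:
servo_tool(targets=[[[0.4,0.97,0],-0.17],[[0.4,0.97,0],-0.17],[[0.4,0.97,0],-0.17],[[0.4,0.97,0],-0.17],[[0.4,0.97,0],-0.17]])

```text
clock: 1.6
ee_pos: [0.428, -0.1359, 0.2138]
ee_rot: [-180.0, 0.0, 5.8]
contact_force: [-0.2, 0.3, 1.2]
opening: 0.0911
grip_force: 0.0
```

Emit:
servo_tool(targets=[[[0.4,0.97,0],-0.17],[[0.4,0.97,0],-0.17],[[0.4,0.97,0],-0.17],[[0.4,0.97,0],-0.17],[[0,0,0],-0.17]], fingers=50)

```text
clock: 2.1
ee_pos: [0.4767, -0.0182, 0.2137]
ee_rot: [-180.0, -0.0, 0.1]
contact_force: [0.4, 0.3, 0.3]
opening: 0.0543
grip_force: 0.0
```

```bash
cat >>h.py <<'E'
from scipy.spatial.transform import Rotation as Ro
def wpose(o):
    T=np.eye(4);T[:3,:3]=Ro.from_euler("xyz",o["ee_rot"],degrees=True).as_matrix();T[:3,3]=o["ee_pos"]
    return T@np.array(get_calibration("wrist")["hand_eye"])
def proj(name,p,pose):
    c=get_calibration(name);V=np.linalg.inv(pose)
    return cv2.projectPoints(np.array([p],float),cv2.Rodrigues(V[:3,:3])[0],V[:3,3],np.array(c["mtx"]),np.array(c["distortion"]))[0].ravel()
E
python3 - <<'E'
from h import *
o=observe();im=snapshot("wrist");cv2.imwrite("pics/w1.png",cv2.cvtColor(im,cv2.COLOR_RGB2BGR))
np.save("w1.npy",wpose(o));print(o["ee_pos"],o["ee_rot"],o["joints"],o["contact_force"],o["clock"])
print(np.round(get_calibration("wrist")["hand_eye"],3))
print(proj("wrist",[.5463,.1546,.104],wpose(o)),proj("wrist",[.5721,.1914,.067],wpose(o)))
E
```

```text
[ 0.47670996 -0.01816567  0.21374666] [-1.79961107e+02 -9.05420002e-03  9.15454642e-02] [-9.38885394e+00  1.64311513e+01  9.72976291e+01  4.35345998e-02
  6.62687014e+01  8.05020780e+01] [0.41493924 0.27358045 0.31848287] 2.1
[[ 0.001 -0.965 -0.26   0.073]
 [ 1.     0.001  0.     0.   ]
 [-0.    -0.26   0.965 -0.171]
 [ 0.     0.     0.     1.   ]]
[143.32271586 128.34392424] [127.65663178 103.66732795]
```

View pics/w1.png

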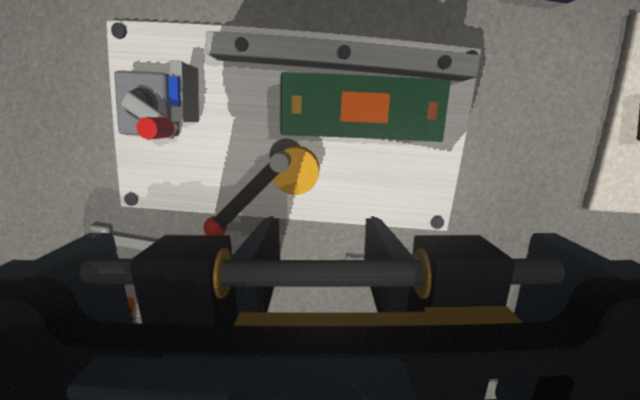

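The crank handle's top is near (147,128), which agrees with the predicted (143,128) from the top camera. The fixture, module (365,105) and lever agree too. Next I'll go above the handle.

Emit:
servo_tool(targets=[[[0.3,0.95,0],-0.1],[[0.3,0.95,0],-0.1],[[0.3,0.95,0],-0.1],[[0.3,0.95,0],-0.1],[[0.3,0.95,0],-0.22]], fingers=60)

```text
clock: 2.65
ee_pos: [0.5209, 0.1218, 0.2138]
ee_rot: [180.0, 0.0, -4.3]
contact_force: [1.2, -1.6, -1.1]
opening: 0.0544
grip_force: 0.0
```

```bash
python3 - <<'E'
from h import *
o=observe();im=snapshot("wrist");cv2.imwrite("pics/w2.png",cv2.cvtColor(im,cv2.COLOR_RGB2BGR))
P=wpose(o);np.save("w2.npy",P);print(o["ee_pos"],o["ee_rot"][2],o["joints"][5])
h=cv2.cvtColor(im,cv2.COLOR_RGB2HSV);m=(((h[...,0]<6)|(h[...,0]>174))&(h[...,1]>150)&(h[...,2]>60)).astype(np.uint8)
n,l,s,c=cv2.connectedComponentsWithStats(m)
for i in range(1,n):
    if s[i,4]>40: print(s[i],c[i])
print(proj("wrist",[.5463,.1546,.104],P),proj("wrist",[.5721,.1914,.067],P))
E
```

```text
[0.52092224 0.12181352 0.21379137] -4.332565927237692 101.11239963447645
[280 165  21  20 314] [289.77070064 174.30254777]
[331 251  16   9  90] [337.62222222 256.14444444]
[286.53766343 175.85184099] [254.65241133 149.15992118]
```

View pics/w2.png

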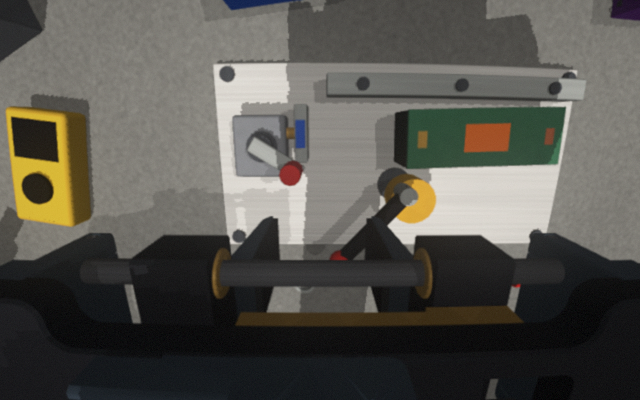

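Handle top disc is at (290,174); the gearbox top spans about (233..287, 116..177), with the crank hub near (258,148).

```bash
python3 - <<'E'
from h import *
P=np.load("w2.npy");q=[.58506,.02153,-.07389];c,s=np.cos(q[2]),np.sin(q[2])
F=lambda p:np.round(np.array([[c,s],[-s,c]])@(p[:2]-q[:2])*1000,1)
for n,uv,z in[("handle",(290,174.3),.102),("gl t",(233,116),.045),("gl b",(233.5,177),.045),("plate tl",(215,64),.012),("plate tr",(577,71),.012),("fence L bottom",(328,97),.048),("fence R bottom",(584,98),.048),("pivot",(409,197),.08),("mod",(409,168),.068),("mod",(559,163),.068),("stop",(306,161),.058),("stop",(307,106),.058)]:
    p=ray("wrist",uv,z,P);print(n,np.round(p*1000,1),F(p))
E
```

```text
handle [547.3 151.3 102. ] [-47.3 126.6]
gl t [609.9 216.5  45. ] [ 10.3 196.3]
gl b [539.7 226.4  45. ] [-60.3 201. ]
plate tl [673.8 239.5  12. ] [ 72.4 223.9]
plate tr [ 638.4 -210.    12. ] [  70.3 -226.9]
fence L bottom [621.6 107.1  48. ] [30.1 88.1]
fence R bottom [ 603.9 -190.9   48. ] [  34.5 -210.4]
pivot [508.9  26.6  80. ] [-76.3  -0.6]
mod [538.9  23.1  68. ] [-46.2  -1.8]
mod [ 532.9 -151.4   68. ] [ -39.3 -176.3]
stop [553.7 137.1  58. ] [-39.8 112.9]
stop [613.2 130.8  58. ] [ 20. 111.]
```

Emit:
servo_tool(targets=[[[0.43,0.52,0],0],[[0.43,0.52,-0.9],0],[[0,0,-0.9],0],[[0,0,-0.8],0],[[0,0,0],0]])

```text
clock: 3.2
ee_pos: [0.5448, 0.1516, 0.1332]
ee_rot: [179.9, 0.3, -4.3]
contact_force: [0.4, -0.2, 0.7]
opening: 0.0549
grip_force: 0.0
```

```bash
python3 - <<'E'
from h import *
o=observe();im=snapshot("wrist");cv2.imwrite("pics/w3.png",cv2.cvtColor(im,cv2.COLOR_RGB2BGR))
P=wpose(o);np.save("w3.npy",P);print(o["ee_pos"],o["contact_force"])
E
```

```text
[0.54475933 0.15159481 0.13315462] [ 0.40905633 -0.16344334  0.66548062]
```

View pics/w3.png

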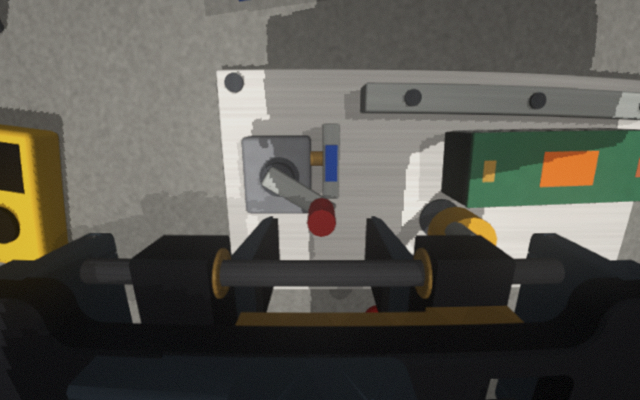

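Handle top is at about (321,211), centred between the fingers (x 320); I'll check its position numerically.

```bash
python3 - <<'E'
from h import *
P=np.load("w3.npy");im=cv2.imread("pics/w3.png");h=cv2.cvtColor(im,cv2.COLOR_BGR2HSV)[190:240,295:345]
m=(((h[...,0]<6)|(h[...,0]>174))&(h[...,1]>150)&(h[...,2]>60))
y,x=np.nonzero(m);print(x.min()+295,x.max()+295,y.min()+190,y.max()+190)
w=(x.max()-x.min())/2
print(ray("wrist",((x.max()+x.min())/2+295,y.min()+190+w),.104,P),ray("wrist",((x.max()+x.min())/2+295,y.max()+190-w),.068,P))
for uv in[(243,137),(310,135),(244,213),(310,213)]:print(ray("wrist",uv,.045,P))
print(observe()["ee_pos"])
E
```

```text
308 334 199 235
[0.55540289 0.15117263 0.104     ] [0.53490197 0.15274866 0.068     ]
[0.61096441 0.21612771 0.045     ]
[0.60808283 0.15697748 0.045     ]
[0.54105019 0.2253246  0.045     ]
[0.53644146 0.16305174 0.045     ]
[0.54577603 0.15185895 0.13502003]
```

```bash
python3 - <<'E'
from h import *
P=np.load("w3.npy")
print(ray("wrist",(321,235-13),.104,P),ray("wrist",(321,199+13),.068,P))
P=np.load("w2.npy");print(ray("wrist",(290,174.3),.088,P))
E
```

```text
[0.54772333 0.1517486  0.104     ] [0.54396369 0.15206902 0.068     ]
[0.54492426 0.15301154 0.088     ]
```

Emit:
servo_tool(targets=[[[0.02,0,-0.7],0],[[0,0,-0.7],0],[[0,0,-0.6],0],[[0,0,0],0]])

```text
clock: 3.65
ee_pos: [0.5469, 0.1522, 0.0756]
ee_rot: [180.0, 0.1, -4.3]
contact_force: [0.1, 0.6, 0.5]
opening: 0.055
grip_force: 0.0
```

Emit:
servo_tool(targets=[[[0,0,0],0],[[0,0,0],0],[[0,0,0],0],[[0,0,0],0],[[0,0,0],0]], fingers=0, force=12)

```text
clock: 4.15
ee_pos: [0.5475, 0.1527, 0.0764]
ee_rot: [180.0, -0.0, -4.3]
contact_force: [-1.3, -3.1, 8.1]
opening: 0.0216
grip_force: 12.0
```

```bash
python3 - <<'E'
from h import *
o=observe();print(o["ee_pos"],o["contact_force"],o["opening"],o["grip_force"])
a=np.radians(-124.4-18*np.arange(21));p=.045*np.c_[np.cos(a),np.sin(a)];print(np.round(np.diff(p,axis=0)/.03,2).tolist())
E
```

```text
[0.547469   0.15268221 0.07642719] [-1.27887393 -3.09542183  8.08586787] 0.021550555371852246 12.000837475061417
[[-0.34, 0.32], [-0.22, 0.41], [-0.09, 0.46], [0.06, 0.47], [0.2, 0.42], [0.32, 0.34], [0.41, 0.22], [0.46, 0.09], [0.47, -0.06], [0.42, -0.2], [0.34, -0.32], [0.22, -0.41], [0.09, -0.46], [-0.06, -0.47], [-0.2, -0.42], [-0.32, -0.34], [-0.41, -0.22], [-0.46, -0.09], [-0.47, 0.06], [-0.42, 0.2]]
```

Emit:
servo_tool(targets=[[[0,0,0.1],0],[[-0.34,0.32,0],0],[[-0.22,0.41,0],0]])

```text
clock: 4.45
ee_pos: [0.531, 0.1747, 0.0789]
ee_rot: [-180.0, -0.1, -4.3]
contact_force: [13.3, 0.7, -11.2]
opening: 0.022
grip_force: 12.0
```

Emit:
servo_tool(targets=[[[-0.09,0.46,0],0],[[0.06,0.47,0],0],[[0.2,0.42,0],0]])

```text
clock: 4.75
ee_pos: [0.5364, 0.2154, 0.0791]
ee_rot: [180.0, -0.1, -4.2]
contact_force: [8.6, -10.7, -8.5]
opening: 0.0212
grip_force: 12.0
```

```bash
python3 - <<'E'
from h import *
for i in range(3):
    o=observe();print(o["clock"],o["ee_pos"],o["contact_force"],o["grip_force"],o["opening"])
p=o["ee_pos"][:2]-[.572,.1893];print(np.hypot(*p),np.degrees(np.arctan2(p[1],p[0])))
E
```

```text
4.75 [0.53638529 0.21539242 0.07913214] [  8.55097219 -10.69962813  -8.5246925 ] 11.97990819811821 0.021240066372018234
4.75 [0.53638529 0.21539242 0.07913214] [  8.55097219 -10.69962813  -8.5246925 ] 11.97990819811821 0.021240066372018234
4.75 [0.53638529 0.21539242 0.07913214] [  8.55097219 -10.69962813  -8.5246925 ] 11.97990819811821 0.021240066372018234
0.044149994354236215 143.77236926644724
```

Emit:
servo_tool(targets=[[[0.35,0.33,-0.03],0],[[0.41,0.22,0],0],[[0.46,0.09,0],0],[[0.47,-0.06,0],0],[[0.42,-0.2,0],0]])

```text
clock: 5.25
ee_pos: [0.5987, 0.2264, 0.0787]
ee_rot: [179.9, 0.1, -4.2]
contact_force: [-10.0, -8.4, 12.0]
opening: 0.0217
grip_force: 12.0
```

Emit:
servo_tool(targets=[[[0.34,-0.32,0],0],[[0.22,-0.41,0],0],[[0.09,-0.46,0],0]])

```text
clock: 5.55
ee_pos: [0.6193, 0.1913, 0.0788]
ee_rot: [-179.9, -0.1, -4.3]
contact_force: [-4.4, 4.2, 5.9]
opening: 0.0216
grip_force: 12.0
```

Emit:
servo_tool(targets=[[[-0.06,-0.47,0],0],[[-0.2,-0.42,0],0],[[-0.32,-0.34,0],0]])

```text
clock: 5.85
ee_pos: [0.6024, 0.1532, 0.0788]
ee_rot: [-180.0, -0.2, -4.3]
contact_force: [4.9, 1.2, 3.8]
opening: 0.0217
grip_force: 12.0
```

Emit:
servo_tool(targets=[[[-0.41,-0.22,0],0],[[-0.46,-0.09,0],0],[[-0.47,0.06,0],0],[[-0.42,0.2,0],0]])

```text
clock: 6.25
ee_pos: [0.548, 0.1515, 0.0787]
ee_rot: [180.0, -0.1, -4.3]
contact_force: [6.2, 2.7, 6.1]
opening: 0.0216
grip_force: 12.0
```

```bash
python3 - <<'E'
from h import *
from scipy.optimize import least_squares
o=observe();print(o["ee_pos"],o["contact_force"])
X=np.array([(.5475,.1527),(.531,.1747),(.5364,.2154),(.5987,.2264),(.6193,.1913),o["ee_pos"][:2]])
s=least_squares(lambda q:np.hypot(*(X-q[:2]).T)-.045,[.573,.19]);print(s.x,s.fun*1000)
print(np.degrees(np.arctan2(*(X-s.x).T[::-1])))
E
```

```text
[0.54795309 0.15151667 0.07873555] [6.21881714 2.70965749 6.09488854]
[0.57363364 0.18911943] [-0.17431658  0.00608135  0.57425507 -0.07602596  0.71838877  0.53523664]
[-125.66224843 -161.31358502  144.78445877   56.08427871    2.73380361
 -124.3308597 ]
```

Emit:
servo_tool(targets=[[[-0.34,0.33,0],0],[[-0.22,0.41,0],0],[[-0.09,0.46,0],0],[[0.06,0.47,0],0],[[0.2,0.42,0],0]])

```text
clock: 6.75
ee_pos: [0.5371, 0.2153, 0.0788]
ee_rot: [180.0, -0.1, -4.2]
contact_force: [8.9, -11.4, 4.9]
opening: 0.0212
grip_force: 12.0
```

Emit:
servo_tool(targets=[[[0.33,0.34,0],0],[[0.41,0.22,0],0],[[0.46,0.09,0],0],[[0.47,-0.06,0],0],[[0.42,-0.2,0],0]])

```text
clock: 7.25
ee_pos: [0.5986, 0.2264, 0.0785]
ee_rot: [179.9, 0.1, -4.2]
contact_force: [-8.5, -9.0, 14.1]
opening: 0.021
grip_force: 12.0
```

Emit:
servo_tool(targets=[[[0.33,-0.32,0],0],[[0.22,-0.41,0],0],[[0.09,-0.46,0],0],[[-0.06,-0.47,0],0],[[-0.2,-0.42,0],0]])

```text
clock: 7.75
ee_pos: [0.6121, 0.164, 0.0787]
ee_rot: [-180.0, -0.2, -4.3]
contact_force: [4.5, 2.4, 1.8]
opening: 0.0218
grip_force: 12.0
```

Emit:
servo_tool(targets=[[[-0.32,-0.34,0],0],[[-0.41,-0.22,0],0],[[-0.46,-0.09,0],0],[[-0.47,0.06,0],0],[[-0.42,0.2,0],0]])

```text
clock: 8.25
ee_pos: [0.5476, 0.1515, 0.0786]
ee_rot: [179.9, -0.0, -4.3]
contact_force: [3.6, -0.8, 7.9]
opening: 0.0218
grip_force: 12.0
```

Emit:
servo_tool(targets=[[[-0.02,0.04,0],0],[[0,0,0],0]])

```text
clock: 8.45
ee_pos: [0.5456, 0.1534, 0.0785]
ee_rot: [179.9, 0.1, -4.2]
contact_force: [-8.4, -7.2, 16.4]
opening: 0.0217
grip_force: 12.0
```

Emit:
servo_tool(targets=[[[0.05,-0.03,0],0],[[0,0,0],0]])

```text
clock: 8.65
ee_pos: [0.5473, 0.1522, 0.0784]
ee_rot: [179.9, 0.2, -4.3]
contact_force: [-7.4, -7.7, 15.6]
opening: 0.0213
grip_force: 12.0
```

```bash
python3 - <<'E'
from h import *
o=observe();print(o["ee_pos"],o["contact_force"])
p=o["ee_pos"][:2]-[.5736,.1891];print(np.hypot(*p),np.degrees(np.arctan2(p[1],p[0])))
im=snapshot("wrist");cv2.imwrite("pics/w4.png",cv2.cvtColor(im,cv2.COLOR_RGB2BGR))
E
```

```text
[0.54728347 0.15218279 0.07837156] [-7.39300426 -7.6833709  15.60869181]
0.045336959817537645 -125.48327414636091
```

Emit:
servo_tool(targets=[[[0,0,0],0],[[0,0,0],0],[[0,0,0],0]], fingers=60)

```text
clock: 9.0
ee_pos: [0.5489, 0.1532, 0.078]
ee_rot: [-180.0, 0.0, -4.3]
contact_force: [0.9, -0.9, -0.4]
opening: 0.0429
grip_force: 0.0
```

Emit:
servo_tool(targets=[[[0,0,0.9],0],[[0,0,0.9],0],[[0,0,0.2],0],[[-0.23,-1,0],0],[[-0.23,-1,0],0]])

```text
clock: 9.5
ee_pos: [0.535, 0.093, 0.1378]
ee_rot: [-180.0, -0.0, -4.2]
contact_force: [-0.4, 0.3, -0.4]
opening: 0.0549
grip_force: 0.0
```

Emit:
servo_tool(targets=[[[-0.23,-1,0],0],[[-0.23,-1,0],0],[[-0.23,-1,0],0],[[-0.23,-1,0],0],[[-0.23,-1,0],0]], fingers=0)

```text
clock: 10.0
ee_pos: [0.5001, -0.0579, 0.1376]
ee_rot: [-180.0, 0.0, -4.3]
contact_force: [-0.3, -0.1, -0.3]
opening: 0.0175
grip_force: 0.0
```

```bash
python3 - <<'E'
from h import *
o=observe();im=snapshot("wrist");np.save("w5.npy",wpose(o));cv2.imwrite("pics/w5.png",cv2.cvtColor(im,cv2.COLOR_RGB2BGR))
print(o["ee_pos"],o["ee_rot"][2],o["contact_force"],o["opening"])
t=cv2.cvtColor(snapshot("top"),cv2.COLOR_RGB2BGR);cv2.imwrite("pics/top5.png",t)
cv2.imwrite("pics/c5.png",cv2.resize(t[145:255,225:410],None,fx=4.3,fy=4.3,interpolation=cv2.INTER_CUBIC))
E
```

```text
[ 0.50013847 -0.05786627  0.13756966] -4.267600897648625 [-0.30783326 -0.14286166 -0.31512614] 0.017491997738575536
```

View pics/w5.png

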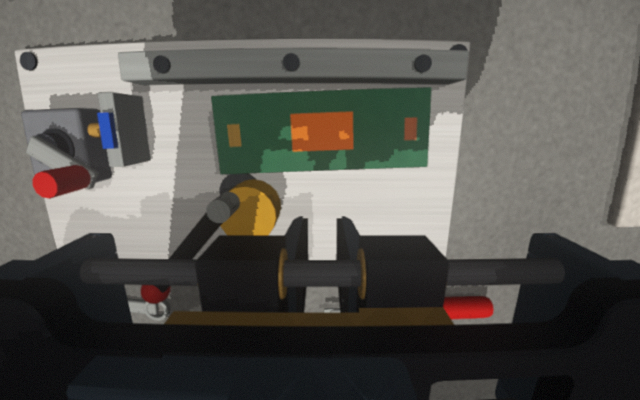

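The stop has moved right and the handle is back at its start angle. The module is untouched, and the shut fingers stand clear in front of it.

Emit:
servo_tool(targets=[[[0,0,-0.95],0],[[0,0,-0.95],0],[[0,0,-0.95],0],[[0,0,-0.9],0],[[0,0,0],0]])

```text
clock: 10.6
ee_pos: [0.4989, -0.0559, 0.0228]
ee_rot: [-179.9, 0.3, -4.3]
contact_force: [-0.2, 1.0, 1.2]
opening: 0.0007
grip_force: 0.0
```

Emit:
servo_tool(targets=[[[0.2,-0.015,0],0],[[0.2,-0.015,0],0],[[0.2,-0.015,0],0],[[0.1,-0.007,0],0]])

```text
clock: 11.0
ee_pos: [0.5224, -0.0584, 0.0264]
ee_rot: [180.0, -0.0, -4.3]
contact_force: [-5.1, 0.4, 4.2]
opening: 0.0007
grip_force: 2.8
```

Emit:
servo_tool(targets=[[[0.1,-0.007,0],0],[[0.1,-0.007,0],0],[[0,0,0],0]])

```text
clock: 11.3
ee_pos: [0.5281, -0.0588, 0.0259]
ee_rot: [-180.0, -0.0, -4.3]
contact_force: [-2.1, -0.2, 1.0]
opening: 0.0008
grip_force: 0.9
```

Emit:
servo_tool(targets=[[[0.07,-0.005,0],0],[[0.07,-0.005,0],0],[[0,0,0],0]])

```text
clock: 11.6
ee_pos: [0.5294, -0.0587, 0.0255]
ee_rot: [-180.0, 0.3, -4.3]
contact_force: [-15.3, 1.3, 10.5]
opening: 0.0005
grip_force: 7.8
```

Emit:
servo_tool(targets=[[[0.07,-0.005,0],0],[[0.07,-0.005,0],0],[[0,0,0],0]])

```text
clock: 11.9
ee_pos: [0.5293, -0.0585, 0.0251]
ee_rot: [-179.9, 0.7, -4.3]
contact_force: [-37.4, -1.4, 25.7]
opening: 0.0007
grip_force: 18.6
```

Emit:
servo_tool(targets=[[[-0.35,0.02,0],0],[[-0.35,0.02,0],0],[[0,0,1],0],[[0,0,1],0],[[0,0,1],0]])

```text
clock: 12.4
ee_pos: [0.5152, -0.0583, 0.1168]
ee_rot: [180.0, -0.0, -4.3]
contact_force: [0.9, 0.6, 0.0]
opening: 0.0005
grip_force: 0.0
```

Emit:
servo_tool(targets=[[[0.38,-0.91,0],0],[[0.38,-0.91,0],0],[[0.38,-0.91,0],0],[[0.38,-0.91,0],0],[[0.38,-0.91,0],0]])

```text
clock: 12.9
ee_pos: [0.5728, -0.1961, 0.1158]
ee_rot: [180.0, -0.1, -4.3]
contact_force: [0.6, 0.7, 0.4]
opening: 0.0005
grip_force: 0.0
```

```bash
cat >>h.py <<'E'
def L(p,q=(.58506,.02153,-.07389)):
    c,s=np.cos(q[2]),np.sin(q[2]);return np.round(np.array([[c,s],[-s,c]])@(np.array(p)[:2]-q[:2])*1000,1)
E
python3 - <<'E'
from h import *
o=observe();print(L(o["ee_pos"]),o["ee_pos"],o["contact_force"])
im=snapshot("wrist");np.save("w6.npy",wpose(o));cv2.imwrite("pics/w6.png",cv2.cvtColor(im,cv2.COLOR_RGB2BGR))
E
```

```text
[   3.8 -217.9] [ 0.57277192 -0.19608684  0.11582224] [0.6121493  0.69242277 0.38089207]
```

View pics/w6.png

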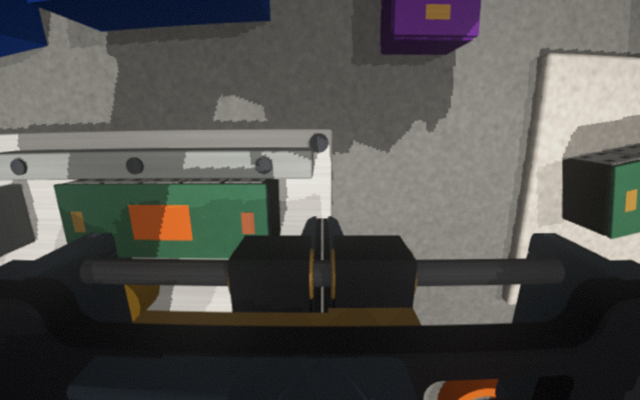

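The module now lies parallel to and against the fence. The fingers stand off its right end (module edge x≈280 px, finger 322 px).

Emit:
servo_tool(targets=[[[-0.25,0.02,-0.8],0],[[0,0,-0.8],0],[[0,0,-0.8],0],[[0,0,-0.65],0],[[0,0,0],0]])

```text
clock: 13.45
ee_pos: [0.5634, -0.1935, 0.022]
ee_rot: [-179.9, 0.2, -4.3]
contact_force: [0.1, 0.2, 0.5]
opening: 0.0004
grip_force: 0.0
```

Emit:
servo_tool(targets=[[[0.025,0.35,0],0],[[0.025,0.35,0],0],[[0.025,0.35,0],0],[[0.025,0.35,0],0]])

```text
clock: 13.85
ee_pos: [0.5685, -0.1516, 0.0251]
ee_rot: [179.9, -0.1, -4.2]
contact_force: [-1.8, -7.6, 6.9]
opening: 0.0005
grip_force: 3.9
```

```bash
python3 - <<'E'
from h import *
o=observe();print(L(o["ee_pos"]),o["ee_pos"],o["contact_force"])
E
```

```text
[  -3.8 -173.8] [ 0.56845053 -0.15155606  0.02512405] [-1.77883773 -7.57868298  6.89833276]
```

Emit:
servo_tool(targets=[[[0.025,0.35,0],0],[[0.025,0.35,0],0],[[0.025,0.35,0],0],[[0.025,0.35,0],0],[[0.025,0.35,0],0]])

```text
clock: 14.35
ee_pos: [0.5723, -0.0991, 0.0251]
ee_rot: [179.9, -0.1, -4.2]
contact_force: [-0.6, -6.6, 6.1]
opening: 0.0008
grip_force: 3.6
```

Emit:
servo_tool(targets=[[[0.02,0.25,0],0],[[0.01,0.15,0],0],[[0,0,0],0]])

```text
clock: 14.65
ee_pos: [0.5728, -0.0866, 0.0247]
ee_rot: [180.0, -0.1, -4.2]
contact_force: [0.4, -0.2, -0.4]
opening: 0.0004
grip_force: 0.0
```

```bash
python3 - <<'E'
from h import *
o=observe();print(L(o["ee_pos"]),o["ee_pos"],o["contact_force"])
t=cv2.cvtColor(snapshot("top"),cv2.COLOR_RGB2BGR)
cv2.imwrite("pics/c7.png",cv2.resize(t[145:255,225:410],None,fx=4.3,fy=4.3,interpolation=cv2.INTER_CUBIC))
E
```

```text
[  -4.3 -108.7] [ 0.57275156 -0.08657158  0.02472109] [ 0.38338969 -0.24793632 -0.41942198]
```

View pics/c7.png

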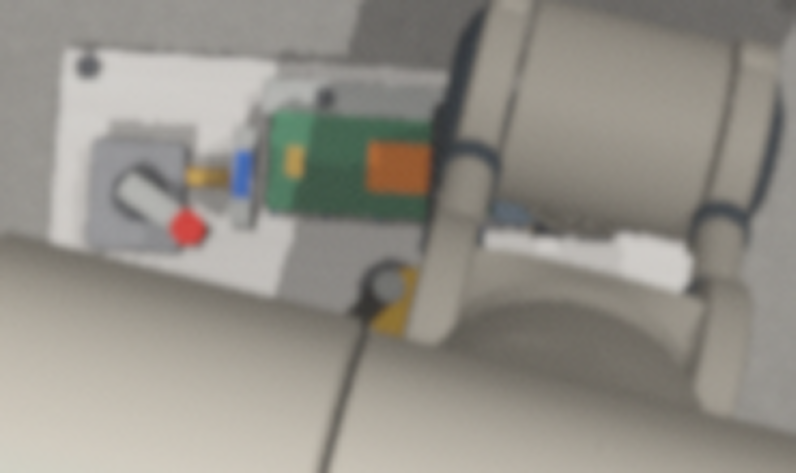

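Crank handle is at the same crop pixel as at the start, (188,228). The module's left end (268) is just short of the stop (258), so I'll keep pushing gently.

Emit:
servo_tool(targets=[[[0.007,0.1,0],0],[[0.007,0.1,0],0],[[0,0,0],0]])

```text
clock: 15.0
ee_pos: [0.5729, -0.0815, 0.0242]
ee_rot: [180.0, -0.0, -4.3]
contact_force: [0.8, -1.1, 0.1]
opening: 0.0008
grip_force: 0.6
```

Emit:
servo_tool(targets=[[[0.005,0.07,0],0],[[0.005,0.07,0],0],[[0,0,0],0]])

```text
clock: 15.3
ee_pos: [0.5734, -0.0782, 0.0242]
ee_rot: [179.9, -0.0, -4.3]
contact_force: [-0.3, -10.8, 3.8]
opening: 0.0005
grip_force: 5.5
```

Emit:
servo_tool(targets=[[[0.004,0.06,0],0],[[0,0,0],0]])

```text
clock: 15.5
ee_pos: [0.5735, -0.078, 0.0243]
ee_rot: [179.8, -0.1, -4.3]
contact_force: [-4.0, -28.1, 4.5]
opening: 0.0003
grip_force: 14.0
```

```bash
python3 - <<'E'
from h import *
o=observe();print(L(o["ee_pos"]),o["ee_pos"],o["contact_force"])
E
```

```text
[  -4.2 -100.2] [ 0.57347415 -0.07804322  0.02431501] [ -3.96504253 -28.1207279    4.50189959]
```

Emit:
servo_tool(targets=[[[-0.025,-0.35,0],0],[[0,0,0.9],0],[[0,0,0.9],0],[[0,0,0.9],0],[[0,0,0.6],0]])

```text
clock: 16.0
ee_pos: [0.5726, -0.0861, 0.1246]
ee_rot: [-180.0, -0.1, -4.3]
contact_force: [-0.8, -0.9, -0.0]
opening: 0.0001
grip_force: 0.0
```

Emit:
servo_tool(targets=[[[-0.31,0.99,0],0],[[-0.31,0.99,0],0],[[-0.31,0.99,0],0],[[-0.31,0.99,0],0],[[-0.31,0.99,0],0]])

```text
clock: 16.5
ee_pos: [0.5251, 0.0636, 0.1229]
ee_rot: [-180.0, 0.0, -4.3]
contact_force: [0.4, -0.3, 0.3]
opening: 0.0004
grip_force: 0.0
```

```bash
python3 - <<'E'
from h import *
o=observe();print(L(o["ee_pos"]),o["ee_pos"],o["contact_force"])
im=snapshot("wrist");np.save("w8.npy",wpose(o));cv2.imwrite("pics/w8.png",cv2.cvtColor(im,cv2.COLOR_RGB2BGR))
E
```

```text
[-62.9  37.5] [0.52512161 0.06357157 0.12287623] [ 0.39730191 -0.29190805  0.29073865]
```

Emit:
servo_tool(targets=[[[0,0,-0.9],0],[[0,0,-0.9],0],[[0,0,-0.8],0],[[0.1,-0.007,0],0],[[0.1,-0.007,0],0]])

```text
clock: 17.05
ee_pos: [0.532, 0.062, 0.0453]
ee_rot: [-180.0, 0.1, -4.3]
contact_force: [-0.3, -0.2, 0.5]
opening: 0.0006
grip_force: 0.0
```

Emit:
servo_tool(targets=[[[0.1,-0.007,0],0],[[0.1,-0.007,0],0],[[0.1,-0.007,0],0],[[0,0,0],0]])

```text
clock: 17.45
ee_pos: [0.5388, 0.0614, 0.0455]
ee_rot: [180.0, 0.2, -4.3]
contact_force: [-12.3, 1.7, 8.8]
opening: 0.0007
grip_force: 6.5
```

```bash
python3 - <<'E'
from h import *
o=observe();print(L(o["ee_pos"]),o["ee_pos"],o["contact_force"])
E
```

```text
[-49.1  36.4] [0.53877418 0.06142634 0.04552501] [-12.27979961   1.67445826   8.75643756]
```

Emit:
servo_tool(targets=[[[-0.35,0.025,0],0],[[0,0,0.9],0],[[0,0,0.9],0],[[-0.68,0.69,0],0],[[-0.68,0.69,0],0]])

```text
clock: 17.95
ee_pos: [0.4902, 0.1037, 0.1004]
ee_rot: [-180.0, -0.2, -4.4]
contact_force: [-0.0, 1.5, -0.3]
opening: 0.0005
grip_force: 0.0
```

Emit:
servo_tool(targets=[[[0,0,-0.7],0],[[0,0,-0.7],0],[[0,0,0],0]])

```text
clock: 18.25
ee_pos: [0.4885, 0.1035, 0.0559]
ee_rot: [180.0, 0.1, -4.3]
contact_force: [0.3, -0.5, 1.1]
opening: 0.0005
grip_force: 0.0
```

```bash
python3 - <<'E'
from h import *
o=observe();print(L(o["ee_pos"]),o["ee_pos"],o["contact_force"])
c=np.array([-76,0]);a=np.radians(np.arange(110,240,12));p=c+78*np.c_[np.cos(a),np.sin(a)]
cc,s=np.cos(-.07389),np.sin(-.07389);w=p@np.array([[cc,-s],[s,cc]]).T
print(np.round(p).tolist(),np.round(np.diff(w,axis=0)/30,2).tolist())
E
```

```text
[-102.4   74.6] [0.48848067 0.10350342 0.05593496] [ 0.29857178 -0.46885991  1.07490856]
[[-103.0, 73.0], [-117.0, 66.0], [-130.0, 56.0], [-141.0, 44.0], [-148.0, 29.0], [-153.0, 14.0], [-154.0, -3.0], [-152.0, -19.0], [-146.0, -34.0], [-137.0, -48.0], [-126.0, -60.0]] [[-0.5, -0.2], [-0.45, -0.3], [-0.38, -0.39], [-0.29, -0.46], [-0.19, -0.51], [-0.08, -0.54], [0.04, -0.54], [0.15, -0.52], [0.25, -0.48], [0.35, -0.42]]
```

Emit:
servo_tool(targets=[[[-0.5,-0.2,0],0],[[-0.45,-0.3,0],0],[[-0.38,-0.39,0],0],[[-0.29,-0.46,0],0]])

```text
clock: 18.65
ee_pos: [0.4417, 0.0628, 0.0583]
ee_rot: [-180.0, -0.2, -4.3]
contact_force: [2.4, 2.2, -0.9]
opening: 0.0009
grip_force: 1.5
```

Emit:
servo_tool(targets=[[[-0.19,-0.51,0],0],[[-0.08,-0.54,0],0],[[0.04,-0.54,0],0]])

```text
clock: 18.95
ee_pos: [0.4345, 0.0148, 0.0582]
ee_rot: [-180.0, -0.1, -4.3]
contact_force: [0.8, 5.5, 1.0]
opening: 0.0002
grip_force: 2.3
```

```bash
python3 - <<'E'
from h import *
o=observe();p=L(o["ee_pos"]);print(p,o["contact_force"],np.hypot(p[0]+76,p[1]),np.degrees(np.arctan2(p[1],p[0]+76))%360)
E
```

```text
[-149.7  -17.8] [0.79102752 5.4866769  1.02986109] 75.81906092797509 193.5780336308192
```

Emit:
servo_tool(targets=[[[0.15,-0.52,0],0],[[0.12,-0.24,0],0],[[0,0,0],0]])

```text
clock: 19.25
ee_pos: [0.4426, -0.008, 0.0578]
ee_rot: [-180.0, -0.0, -4.4]
contact_force: [-1.4, 0.4, 1.1]
opening: 0.0002
grip_force: 0.7
```

Emit:
servo_tool(targets=[[[0.07,-0.1,0],0],[[0.07,-0.1,0],0],[[0,0,0],0]])

```text
clock: 19.55
ee_pos: [0.4433, -0.0109, 0.0573]
ee_rot: [-179.8, 0.3, -4.3]
contact_force: [-11.7, 33.8, 16.0]
opening: 0.0002
grip_force: 15.6
```

```bash
python3 - <<'E'
from h import *
o=observe();p=L(o["ee_pos"]);print(p,o["contact_force"],np.hypot(p[0]+76,p[1]),np.degrees(np.arctan2(p[1],p[0]+76))%360)
E
```

```text
[-139.   -42.9] [-11.70595564  33.75988028  15.9655821 ] 76.21948569755637 214.25299921056535
```

Emit:
servo_tool(targets=[[[-0.15,0.35,0],0],[[-0.1,0.25,0],0],[[0,0,0.9],0],[[0,0,0.9],0],[[0,0,0.9],0]])

```text
clock: 20.05
ee_pos: [0.439, 0.0047, 0.1394]
ee_rot: [180.0, -0.0, -4.3]
contact_force: [0.5, -0.5, -1.3]
opening: 0.0004
grip_force: 0.0
```

Emit:
servo_tool(targets=[[[0,-1,0.5],0],[[0,-1,0.5],0],[[0,-1,0.5],0],[[0,-1,0.3],0],[[0,-1,0],0]])

```text
clock: 20.55
ee_pos: [0.4397, -0.147, 0.1938]
ee_rot: [179.9, -0.2, -4.3]
contact_force: [0.7, 0.5, -0.0]
opening: 0.0003
grip_force: 0.0
```

Emit:
servo_tool(targets=[[[0,-1,0],0],[[0,-1,0],0],[[-0.2,-1,0],0],[[-0.2,-1,0],0],[[-0.2,-1,0],0]])

```text
clock: 21.05
ee_pos: [0.4208, -0.2967, 0.1925]
ee_rot: [180.0, -0.0, -4.3]
contact_force: [-0.1, -0.1, 0.2]
opening: 0.0006
grip_force: 0.0
```

Emit:
servo_tool(targets=[[[-0.2,-1,0],0],[[-0.2,-1,0],0],[[-0.2,-1,0],0],[[-0.2,-1,0],0],[[0,0,0],0]])

```text
clock: 21.55
ee_pos: [0.3965, -0.4189, 0.1924]
ee_rot: [179.9, -0.0, -4.4]
contact_force: [0.6, 0.2, 0.2]
opening: 0.0005
grip_force: 0.0
```

```bash
python3 - <<'E'
from h import *
t=cv2.cvtColor(snapshot("top"),cv2.COLOR_RGB2BGR)
cv2.imwrite("pics/c9.png",cv2.resize(t[145:255,225:410],None,fx=4.3,fy=4.3,interpolation=cv2.INTER_CUBIC))
print(observe()["clock"],observe()["ee_pos"])
E
```

```text
21.6 [ 0.39669031 -0.41686011  0.19214775]
```

View pics/c9.png

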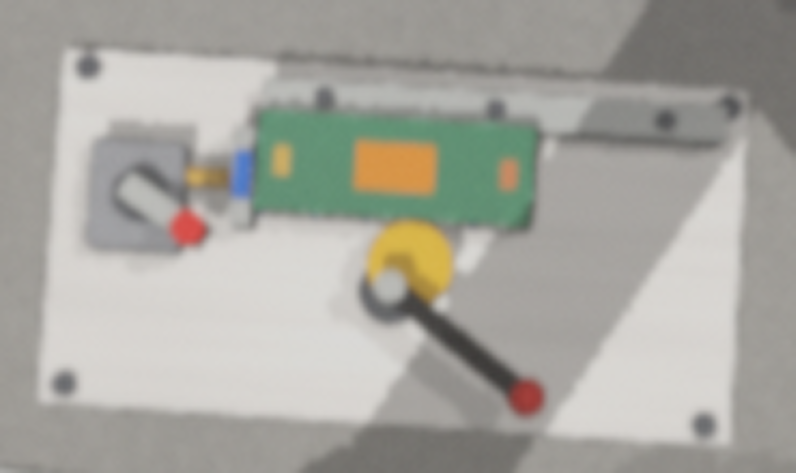

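Module is flush on the fence and against the stop, the lobe at (410,262) bears on it, and the handle is still at (188,229). I'll check the cam angle and module pose numerically.

```bash
python3 - <<'E'
from h import *
W=lambda u,v,z:L(ray("top",crop(u,v),z))
p=W(389,285,.08);b=W(526,397,.078);d=b-p;print("cam",np.radians(np.degrees(np.arctan2(d[1],d[0]))%360-120),b)
d=W(410,258,.052)-np.array([-76,0]);print("lobe ang-210 ",np.arctan2(d[1],d[0])-np.radians(210)+2*np.pi)
print([W(*q,.068) for q in[(260,108),(540,127),(530,228),(256,212)]])
E
```

```text
cam 1.9953230892344267 [-139.9  -87.9]
lobe ang-210  2.162298387648189
[array([32.4, 90.8]), array([ 31.2, -87.1]), array([-33.3, -84.5]), array([-33.9,  88.9])]
```

```bash
python3 -c "
from station import *
print(sign_off())"
```

```text
the job is handed in; nothing more can be done
None
```

I handed the job in at about 21.6 s: the crank is two full turns clockwise with its handle back where it started, the module is flush on the fence and against the stop, and the lever was pushed home with about 35 N (cam angle about 2.0 rad) and stayed there after I let go.

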